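Hang the coat hook on the stall's display panel

TASK

Take the wooden coat-hook plate out of its rack and hang it on the stud of the display panel, hook side outward: press the wide end of its keyhole over the stud's head, slide the plate down until the stud sits fully home at the top of the narrow slot, and let go so that it hangs upright and flat against the panel. Press only gently on the panel and stud, about as hard as a light finger push, and leave the jar, the bowl and the book where they are.

Things in the scene. Friction and masses are not known exactly. Their poses are not given: they have to be found in the camera images.
- hook_plate: loose coat-hook plate: upright wooden board 70 wide (y) x 9 thick (x) x 145 mm tall (z), about 0.26 kg, steel coat hook on its front near the bottom, a keyhole cut right through it. Origin: back face, middle of the bottom edge; x points out of the front (hook) face, z up. Solid above 89 mm, so it can be gripped from above across its 9 mm thickness at the top edge
- hole (a point): centre of the keyhole's wide end, on the plate's back face, 63 mm above the bottom edge: a round opening of 23 mm diameter; from it a 12 mm wide slot runs straight up to 89 mm above the bottom edge (hung, this point is 22 mm below the stud's axis)
- hook_tip (a point): tip of the steel hook, 55 mm in front of the plate's back face and 42 mm above its bottom edge
- rack: fixed dark wooden rack, base 100 x 105 x 8 mm, holding the plate upright in a slot 11.5 mm wide with walls up to 53 mm above the table; the plate stands on the base (8 mm) and lifts straight up. Origin: centre of its underside; x is the direction in which the plate's front faces
- panel: fixed upright plywood display panel, 180 wide (y) x 20 mm thick, top edge 170 mm above the table, on two low feet. Origin: on the front face, middle, at table height; x points out of the front face (away from the robot), z up. A steel stud stands out of this face, clamped in its horizontal rail. More than 30 N between plate and panel or stud counts as damage
- rail_mid (a point): middle of the panel's rail, on its front face, 155 mm above the table. The stud's axis is at this height but anywhere up to 20 mm to either side along the panel's y, not reported: look or feel for it. Stud: shank 8 mm diameter, 12 mm long, then a round head 18 mm diameter, 5 mm thick, front edge barely broken (head's front 17 mm off the panel). It does not move
- jar: white lidded ceramic jar, 72 mm diameter, 85 mm high, origin at the centre of its underside; leave alone
- bowl: amber glass bowl, 110 mm diameter, 50 mm high, origin at the centre of its underside; leave alone
- book: closed book lying flat, 110 x 160 x 32 mm, origin at the centre of its underside; leave alone
Things that resemble listed ones, but are neither listed nor needed, are in the scene too. Leave any green or purple look-alike of the hook_plate alone.

How it is judged:
By the outcome, as a careful person would: the job done as asked, in the order asked, and still so for the second after the job is handed in, with the robot touching nothing.
It also fails if it takes over 69 s, if anything falls off the work surface, if the arm or the gripper's body presses on something with over 40 N, if the wrist force passes 120 N, or if a joint passes its speed limit or range.

ROBOT

A 6-joint arm with a two-finger parallel gripper is mounted at the origin on the work surface. World frame = base frame: x ahead of the robot, y to its left, z up, the work surface at z = 0. Lengths are in m, angles in rad, forces in N, time in s.
With the tool pointing down it reaches from about 0.25 to 0.725 m from the base axis. Payload 4 kg.
Tool frame: the origin (TCP) lies at the very end of the fingers, on their centre line; the grasp point (between the pads) lies 19 mm behind it; z points along the fingers, y is the line along which they close (so a half turn about z gives the same grasp; the last joint's range is limited). The gripper opens to 85 mm and grips with 20 to 120 N. Pads are 22 mm wide; open, the fingers measure 114 mm over their backs; the gripper's body (76 mm by 85 mm) begins 54 mm behind the grasp point. The pads swing forward as they close: fully open they stand 13 mm farther back than shut.
Start: joints at [1.103, 0.241, 0.005, 1.335, 0, 1.571], TCP at [0.225, 0.446, 0.231] pointing down, gripper open.
Joint ranges: [-2.72, 2.72], [-1.05, 1.87], [-1.09, 1.28], [-1.99, 2.15], [-1.42, 1.44], [-3.14, 3.14]. Speed limits (rad/s): [2.79, 2.79, 3.14, 3.14, 3.14, 3.14].

INTERFACE

Orientations are given as a unit quaternion [x, y, z, w].
In Python, from workcell import bot, vision, workorder, boxes_of gives the robot as it stands.
- The arm moves only by the tool send_rows, never from a script. Its argument "motion" is text: rows parted by semicolons, each of 5 numbers parted by spaces: the closure, from -1 (fully open) to 1 (shut), so that 0 is half open, then the shift along the tool's x, y, z in cm, then the turn about the tool's z in rad. In form: claw x y z twist; .... A call has 1 to 5 rows; each row is the pose to reach, as a shift and turn from the pose commanded when the call began, along the tool's axes at that moment; what a row does not reach only later rows make up. A row lasts 1/10 s, in which the tool goes at most 50 mm and 8.59 degrees, less where a joint would pass 70% of its speed; a pose out of reach is approached as far as the arm can. A call with a gripper value outside its range is refused whole. The fingers move at their own pace and stop on an object; the grip force is fixed at half the most. Time passes only in rows, so rows that repeat a pose let the fingers close. It gives the time, the measured TCP pose, the force, the opening and the grip force at its end, in the units of the state.
- bot.get_obs(): the state, without advancing time (a new reading comes with each control period).
- vision.camera(name): name is "scene" or "side" or "wrist"; returns the picture (384x512x3 uint8, red, green, blue); there is no depth.
- vision.camera_model(name): a dict with "fov_y" (degrees; the focal length in pixels is half the picture's height over the tangent of half this angle, whatever the lens; pixels are square), "cx", "cy" (the principal point, pixels), "k1" (the pictures are not rectified: a ray, as slopes to the right and down, at radius r is drawn at 1 + k1 r^2 times it, then the intrinsics apply), "world_from_camera" (4x4, takes a point from camera to world coordinates); the wrist camera has in their place "hand_eye" (4x4, takes a point from camera to tool coordinates, whose origin is the TCP and whose axes are the flange's). Camera axes: x right, y down, z forward; pixel columns grow to the right and rows downward; lengths in m; the calibration is good to about 2 mm. A picture is of the moment at which its call begins: read the wrist's pose just before it. camera_model takes no time and is no camera call.
- workorder.job_done(): hands the job in; it is judged then, once.
Trained networks look in the newest picture that a camera, given by its name, has taken for a name from the list of things; names that differ only in an ending like _2 or _b are one class to them, and where a whole thing is asked for, a point or a joint stands for the part that bears it (a point fixed in the world has none). Each returns a list of dicts, best first, with "conf" (0 to 1); they miss things now and then, are a little off and sometimes report something else, mostly with a low value. They report only what shows in the picture. A call takes as long as a camera call. They do not tell look-alikes from the thing itself.
- boxes_of(camera, target): "rect" ([centre column, centre row, width, height] in pixels, round what is visible of it).
The state is a dict: "clock": time; "joint_pos": joint angles; "joint_vel": joint speeds; "tau": joint torques, N m; "eef_pos": TCP position; "tool_rot": TCP orientation; "ft_force": force on the tool from outside, world axes, zero at the start; "ft_torque": the same for the moment, N m; "grip_width": finger opening in m; "grasp_force": force on a finger pad.
Only numpy, scipy, OpenCV 4.12 (cv2) and the standard library are available. Lean on these libraries where they do the work, as an engineer would, in place of code of your own. Each camera call takes 0.05 s, during which the arm holds its last target. There are 200 camera calls.

## Working session

There is one attempt and no reset: what is moved stays moved. The work goes in short steps, Python scripts to look and compute and a tool call to move; the robot and the scene stay as the last step left them, time stands still between calls to the robot, and variables do not carry over. Pictures are saved under pics/ and viewed, at most 10 in all, crops included, and the job is handed in when it is done.

Besides the shell and the picture viewer there is one more tool, called after "Call:" as a command line: name --argument value ..., lists and objects as JSON in quotes. send_rows: Moves the arm, as the interface text tells. Its arguments: {"type":"object","properties":{"motion":{"type":"string"}},"required":["motion"]}

```bash
ls; mkdir -p pics; cat > h.py <<'E'
import numpy as np,cv2
from workcell import bot, vision, workorder, boxes_of
from scipy.spatial.transform import Rotation as R
def K(m):
    f=192/np.tan(np.radians(m['fov_y'])/2); return np.array([[f,0,m['cx']],[0,f,m['cy']],[0,0,1.]])
def T(name,obs=None):
    m=vision.camera_model(name)
    if 'hand_eye' in m:
        o=obs or bot.get_obs(); W=np.eye(4); W[:3,:3]=R.from_quat(o['tool_rot']).as_matrix(); W[:3,3]=o['eef_pos']
        return m,W@np.array(m['hand_eye'])
    return m,np.array(m['world_from_camera'])
def ray(name,px,obs=None):
    m,W=T(name,obs); k=np.array([m['k1'],0,0,0,0.])
    s=cv2.undistortPoints(np.array([[px]],float),K(m),k)[0,0]
    return W[:3,3],W[:3,:3]@np.array([s[0],s[1],1])
def onplane(name,px,n,d,obs=None):
    c,v=ray(name,px,obs); n=np.array(n,float); return c+v*(d-n@c)/(n@v)
def proj(name,P,obs=None):
    m,W=T(name,obs); k=np.array([m['k1'],0,0,0,0.]); I=np.linalg.inv(W)
    return cv2.projectPoints(np.atleast_2d(np.array(P,float)),cv2.Rodrigues(I[:3,:3])[0],I[:3,3],K(m),k)[0][:,0]
def tri(obsv):
    A=np.zeros((3,3));b=np.zeros(3)
    for c,v in obsv:
        v=v/np.linalg.norm(v);M=np.eye(3)-np.outer(v,v);A+=M;b+=M@c
    return np.linalg.solve(A,b)
def snap(name,fn=None):
    im=vision.camera(name)
    if fn: cv2.imwrite('pics/'+fn,im[:,:,::-1])
    return im
E
python3 - <<'E'
from h import *
for c in('scene','side','wrist'):
    im=snap(c,c+'0.png')
    m,W=T(c);print(c,m['fov_y'],m['cx'],m['cy'],m['k1'],W.round(3).tolist())
    for t in('hook_plate','rack','panel','jar','bowl','book'):
        print(t,[(np.round(b['rect']).tolist(),round(b['conf'],2)) for b in boxes_of(c,t)[:4]])
a=[cv2.imread(f'pics/{c}0.png') for c in('scene','side')]
o=bot.get_obs();print({k:np.round(v,3).tolist() for k,v in o.items()})
E
```

```text
pics
scene 44.13460409317538 250.88992544949627 185.1902845048669 -0.18550736520873418 [[-0.574, 0.686, -0.447, 1.027], [0.819, 0.484, -0.308, 0.362], [0.005, -0.543, -0.84, 1.07], [0.0, 0.0, 0.0, 1.0]]
hook_plate [([364.0, 251.0, 36.0, 44.0], 0.96), ([351.0, 175.0, 38.0, 48.0], 0.76), ([316.0, 215.0, 30.0, 50.0], 0.58)]
rack [([314.0, 238.0, 52.0, 40.0], 0.71)]
panel [([183.0, 164.0, 72.0, 87.0], 0.93)]
jar [([194.0, 277.0, 30.0, 35.0], 0.6)]
bowl [([309.0, 313.0, 49.0, 46.0], 0.63)]
book [([111.0, 196.0, 68.0, 69.0], 0.92)]
side 45.75655284116972 249.76974913697686 191.46593626670375 0.013859840694187102 [[0.936, -0.258, 0.24, 0.252], [-0.352, -0.716, 0.602, -0.724], [0.017, -0.648, -0.761, 1.019], [0.0, 0.0, 0.0, 1.0]]
hook_plate [([266.0, 164.0, 25.0, 37.0], 0.98), ([219.0, 155.0, 24.0, 45.0], 0.67), ([200.0, 130.0, 29.0, 38.0], 0.57), ([216.0, 199.0, 27.0, 48.0], 0.56)]
rack [([213.0, 173.0, 36.0, 32.0], 0.59)]
panel [([278.0, 253.0, 70.0, 103.0], 0.78), ([215.0, 154.0, 19.0, 39.0], 0.55)]
jar [([318.0, 183.0, 25.0, 37.0], 0.95)]
bowl []
book [([359.0, 294.0, 70.0, 76.0], 0.85)]
wrist 58.38992681820925 254.5437547891746 189.16771016844956 -0.039956486788190484 [[0.451, 0.854, 0.259, 0.161], [0.893, -0.431, -0.132, 0.48], [-0.001, 0.29, -0.957, 0.374], [0.0, 0.0, 0.0, 1.0]]
hook_plate [([252.0, 355.0, 4.0, 4.0], 0.55), ([67.0, 381.0, 15.0, 2.0], 0.45)]
rack []
panel []
jar []
bowl []
book []
{'clock': 1.05, 'joint_pos': [1.103, 0.241, 0.005, 1.335, -0.0, 1.571], 'joint_vel': [-0.002, 0.0, -0.001, -0.001, -0.002, 0.0], 'tau': [-0.001, -37.222, 25.27, 0.001, 0.0, 0.0], 'eef_pos': [0.225, 0.446, 0.231], 'tool_rot': [0.232, 0.973, -0.0, 0.0], 'ft_force': [-0.303, 0.048, 0.038], 'ft_torque': [-0.017, 0.032, -0.013], 'grasp_force': 0.0, 'grip_width': 0.085}
```

View pics/scene0.png

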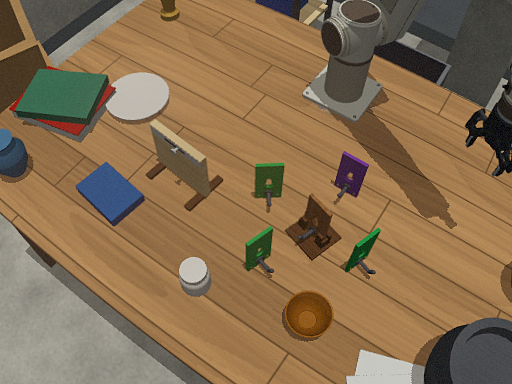

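View pics/side0.png

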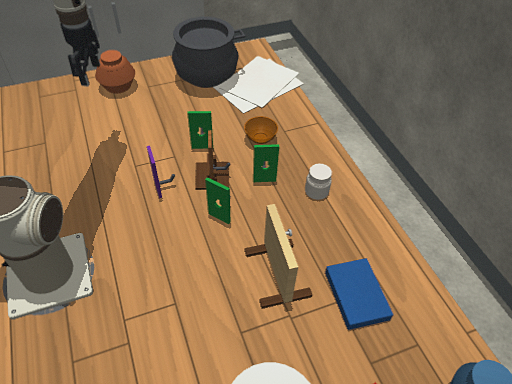

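Scene view: the brown plate sits in the rack near (314,225), with green and purple look-alikes around it. The panel is near (183,164), with its stud near (178,150). I'll enlarge both for measurement.

```bash
python3 - <<'E'
import cv2,numpy as np
a=cv2.imread('pics/scene0.png');b=cv2.imread('pics/side0.png')
def g(im,x,y,w,h,s): return cv2.resize(im[y:y+h,x:x+w],None,fx=s,fy=s,interpolation=cv2.INTER_CUBIC)
A=g(a,140,115,80,100,5);B=g(a,280,190,66,75,5)  # 400x500, 330x375
cv2.imwrite('pics/c1.png',np.hstack([A,cv2.copyMakeBorder(B,0,125,0,0,0)]))
A=g(b,240,195,80,120,5);B=g(b,190,125,50,75,5)
cv2.imwrite('pics/c2.png',np.hstack([A,cv2.copyMakeBorder(B,0,225,0,0,0)]))
E
```

```text
(no output)
```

View pics/c1.png

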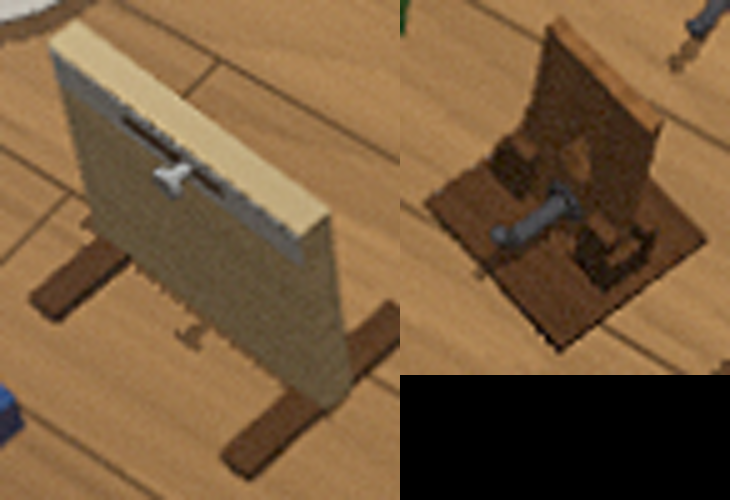

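View pics/c2.png

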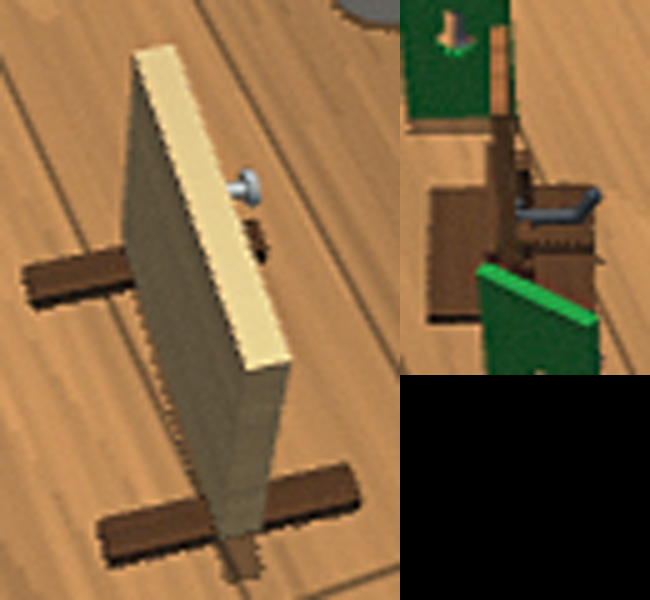

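The crops give usable corners. In the scene crop the panel top runs (50,45)–(330,212), the stud head is at (172,178), and the rack and plate corners are clear. In the side crop the stud head is at (253,187) and the plate top at (490..508, 27..115). Next I fit the poses.

```bash
cat > fit.py <<'E'
from h import *
from scipy.optimize import least_squares
def fit(corr,x0):
    # corr: (cam, px, local)
    def res(p):
        c,s=np.cos(p[2]),np.sin(p[2]);r=[]
        for cam,px,l in corr:
            w=[p[0]+c*l[0]-s*l[1],p[1]+s*l[0]+c*l[1],l[2]]
            r+=list(proj(cam,[w])[0]-px)
        return np.array(r)
    q=least_squares(res,x0,loss='soft_l1');return q.x,res(q.x)
if __name__=='__main__':
    S=lambda x,y:('scene',(140+x/5,115+y/5)); D=lambda x,y:('side',(240+x/5,195+y/5))
    S2=lambda x,y:('scene',(280+x/5,190+y/5)); D2=lambda x,y:('side',(190+x/5,125+y/5))
    F,B,h=0,-.02,.17
    c=[(*S(50,47),(F,-.09,h)),(*S(75,20),(B,-.09,h)),(*S(330,212),(B,.09,h)),(*S(302,240),(F,.09,h)),
       (*D(134,53),(B,.09,h)),(*D(175,45),(F,.09,h)),(*D(290,358),(F,-.09,h)),(*D(247,368),(B,-.09,h))]
    p,r=fit(c,[.5,-.05,0]);print('panel',p.round(4),r.round(1))
    st=tri([ray(*S(165,182)),ray(*D(255,187))]);print('stud tri',st)
    d=st-[p[0],p[1],0];cs,sn=np.cos(p[2]),np.sin(p[2]);print('local',cs*d[0]+sn*d[1],-sn*d[0]+cs*d[1],d[2])
    for px,cam in((S(165,182),'scene'),(D(255,187),'side')):
        w=onplane(cam,px[1],(cs,sn,0),cs*p[0]+sn*p[1]+.017)-[p[0],p[1],0];print(cam,-sn*w[0]+cs*w[1],w[2])
    h=.008
    c=[(*S2(27,203),(.05,-.0525,h)),(*S2(160,345),(.05,.0525,h)),(*S2(307,238),(-.05,.0525,h)),
       (*D2(30,188),(-.05,.0525,h)),(*D2(30,315),(-.05,-.0525,h)),(*D2(195,188),(.05,.0525,h))]
    p,r=fit(c,[.5,.2,0]);print('rack',p.round(4),r.round(1))
    h=.153
    c=[(*S2(162,17),(0,-.035,h)),(*S2(262,123),(0,.035,h)),(*S2(150,22),(.009,-.035,h)),(*S2(253,132),(.009,.035,h)),
       (*D2(90,27),(0,.035,h)),(*D2(108,27),(.009,.035,h)),(*D2(90,115),(0,-.035,h)),(*D2(108,115),(.009,-.035,h))]
    p,r=fit(c,[.5,.2,0]);print('plate',p.round(4),r.round(1))
    for px in [(364,251),(351,175),(260,250),(268,185)]: print(px,onplane('scene',px,(0,0,1),.07).round(3))
E
python3 fit.py
```

```text
panel [ 0.5537 -0.1934 -0.1132] [-1.2 -1.5 -0.3 -0.7 -0.6 -0.9 -1.  -1.4 -0.1 -1.9 -0.3 -1.8 -0.  -1.3
 -0.3 -1.5]
stud tri [ 0.56948579 -0.18617206  0.15217828]
local 0.014896203783955814 0.008941243781194022 0.15217827818110158
scene 0.015939613399911377 0.1614991133527952
side 0.008462599941263395 0.15120639730904684
rack [ 0.4903  0.1824 -0.2861] [-1.5 -0.9 -0.1  0.5 -0.4 -1.  -0.  -1.3 -0.1 -1.  -0.6 -2.6]
plate [ 0.4854  0.1856 -0.3153] [-0.2 -0.9  0.2 -0.8 -0.8  0.1 -1.  -0.5  0.3 -1.6 -0.1 -1.7 -0.1 -1.9
 -0.4 -2. ]
(364, 251) [0.492 0.317 0.07 ]
(351, 175) [0.321 0.188 0.07 ]
(260, 250) [0.629 0.115 0.07 ]
(268, 185) [0.47  0.031 0.07 ]
```

```bash
cat > go.py <<'E'
import sys
from h import *
# go.py x y z yaw(tool y) -> shift cm, twist in tool axes
def go(x,y,z,yaw):
    o=bot.get_obs();Rm=R.from_quat(o['tool_rot']).as_matrix()
    d=Rm.T@(np.array([x,y,z])-o['eef_pos'])*100
    cur=np.arctan2(Rm[1,1],Rm[0,1])
    print('shift cm',d.round(2),'twist',round(-((yaw-cur+np.pi)%(2*np.pi)-np.pi),3),'tcp',np.round(o['eef_pos'],4),'yaw',round(cur,4),'down',Rm[:,2].round(4),'F',np.round(o['ft_force'],1),'w',round(o['grip_width'],4),'g',round(o['grasp_force'],1),'t',round(o['clock'],2))
if __name__=='__main__': go(*map(float,sys.argv[1:5]))
E
python3 go.py .490 .184 .23 -.30
```

```text
shift cm [-35.44 -11.48   0.13] twist 1.403 tcp [0.2255 0.4463 0.2313] yaw 1.103 down [ 0. -0. -1.] F [-0.3  0.   0. ] w 0.0853 g 0.0 t 1.05
```

Call:
send_rows --motion "-1 -35.4 -11.5 0 1.4; -1 -35.4 -11.5 0 1.4; -1 -35.4 -11.5 0 1.4; -1 -35.4 -11.5 0 1.4; -1 -35.4 -11.5 0 1.4"

```text
clock: 1.55
eef_pos: [0.404, 0.2687, 0.2315]
tool_rot: [0.574, 0.819, 0.0, 0.0]
ft_force: [1.1, 0.8, -0.9]
grip_width: 0.0853
grasp_force: 0.0
```

```bash
python3 go.py .490 .184 .23 -.30
```

```text
shift cm [-10.89   5.2    0.15] twist 0.647 tcp [0.404  0.2687 0.2315] yaw 0.3472 down [ 6.e-04  5.e-04 -1.e+00] F [ 1.1  0.8 -0.9] w 0.0853 g 0.0 t 1.55
```

Call:
send_rows --motion "-1 -10.9 5.2 0 0.65; -1 -10.9 5.2 0 0.65; -1 -10.9 5.2 0 0.65; -1 -10.9 5.2 0 0.65; -1 -10.9 5.2 0 0.65"

```text
clock: 2.05
eef_pos: [0.4901, 0.1847, 0.231]
tool_rot: [0.806, 0.592, -0.0, -0.0]
ft_force: [-0.6, 0.1, -0.0]
grip_width: 0.0852
grasp_force: 0.0
```

```bash
python3 - <<'E'
from h import *
from go import go
im=snap('wrist','w1.png'); 
p=np.array([.4854,.1856]);
for yaw in(-.3,):
    c,s=np.cos(yaw),np.sin(yaw)
    for l in((0,-.035),(0,.035),(.009,-.035),(.009,.035)):
        print(l,proj('wrist',[[p[0]+c*l[0]-s*l[1],p[1]+s*l[0]+c*l[1],.153]]).round(0))
go(.49,.184,.23,-.3)
E
```

```text
(0, -0.035) [[247. 248.]]
(0, 0.035) [[246. 150.]]
(0.009, -0.035) [[260. 248.]]
(0.009, 0.035) [[260. 150.]]
shift cm [-0.1   0.06  0.11] twist -0.002 tcp [0.4897 0.1851 0.2311] yaw -0.3021 down [-4.e-04 -1.e-04 -1.e+00] F [0.3 0.6 0.2] w 0.0856 g 0.0 t 2.1
```

View pics/w1.png

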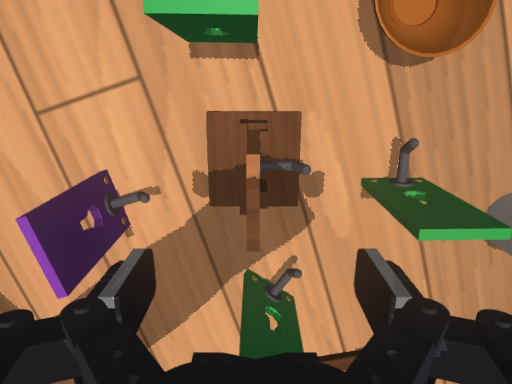

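The plate top shows at columns 246–260, rows 153–251. Prediction was 247–260 and 150–248, so I shift about 2 mm and go down.

```bash
python3 go.py .4891 .1824 .118 -.302
```

```text
shift cm [-0.27  0.02 11.31] twist -0.0 tcp [0.4897 0.1851 0.2311] yaw -0.3021 down [-4.e-04 -1.e-04 -1.e+00] F [0.3 0.6 0.2] w 0.0856 g 0.0 t 2.1
```

Call:
send_rows --motion "-1 -0.3 0 4 0; -1 -0.3 0 8 0; -1 -0.3 0 10 0; -1 -0.3 0 11.3 0; -1 -0.3 0 11.3 0"

```text
clock: 2.6
eef_pos: [0.4867, 0.1825, 0.1161]
tool_rot: [0.804, 0.595, -0.002, -0.001]
ft_force: [-1.5, -0.1, 0.1]
grip_width: 0.0854
grasp_force: 0.0
```

Call:
send_rows --motion "0.5 0 0 0 0; 0.7 0 0 0 0; 1 0 0 0 0; 1 0 0 0 0; 1 0 0 0 0"

```text
clock: 3.1
eef_pos: [0.4887, 0.1831, 0.1188]
tool_rot: [0.804, 0.595, 0.0, 0.0]
ft_force: [-0.4, -0.6, -0.2]
grip_width: 0.0122
grasp_force: 0.0
```

Call:
send_rows --motion "1 0 0 0 0; 1 0 0 0 0; 1 0 0 0 0; 1 0 0 0 0; 1 0 0 0 0"

```text
clock: 3.6
eef_pos: [0.4888, 0.1831, 0.1189]
tool_rot: [0.804, 0.595, 0.001, 0.0]
ft_force: [-0.9, -0.1, 5.5]
grip_width: 0.0083
grasp_force: 59.5
```

Call:
send_rows --motion "1 0 0 -2 0; 1 0 0 -5 0; 1 0 0 -9 0; 1 0 0 -13 0; 1 0 0 -17 0"

```text
clock: 4.1
eef_pos: [0.4877, 0.1826, 0.2885]
tool_rot: [0.804, 0.595, -0.001, -0.0]
ft_force: [0.9, 0.7, -2.1]
grip_width: 0.0081
grasp_force: 58.8
```

```bash
python3 - <<'E'
from h import *
from go import go
im=snap('wrist')
# upscale crop
o=bot.get_obs()
cv2.imwrite('pics/w2.png',cv2.resize(im[:,:,::-1],None,fx=1.5,fy=1.5,interpolation=cv2.INTER_CUBIC))
Rm=R.from_quat(o['tool_rot']).as_matrix()
# plate assumed: tool coords: y thickness ±.0045, x ±.035, z top = -.0342
for x in(-.035,0,.035):
  for y in(-.0045,.0045): print(x,y,(proj('wrist',[Rm@np.array([x,y,-.0342])+o['eef_pos']])[0]*1.5).round(0))
go(.58,-.1,.28,-.113)
E
```

```text
-0.035 -0.0045 [361. 561.]
-0.035 0.0045 [395. 561.]
0 -0.0045 [359. 448.]
0 0.0045 [396. 448.]
0.035 -0.0045 [357. 314.]
0.035 0.0045 [398. 314.]
shift cm [-24.5   16.86   1.6 ] twist -0.184 tcp [0.4904 0.1836 0.2961] yaw -0.2971 down [ 0.0091  0.0032 -1.    ] F [2.4 1.4 2.8] w 0.0082 g 59.0 t 4.15
```

View pics/w2.png

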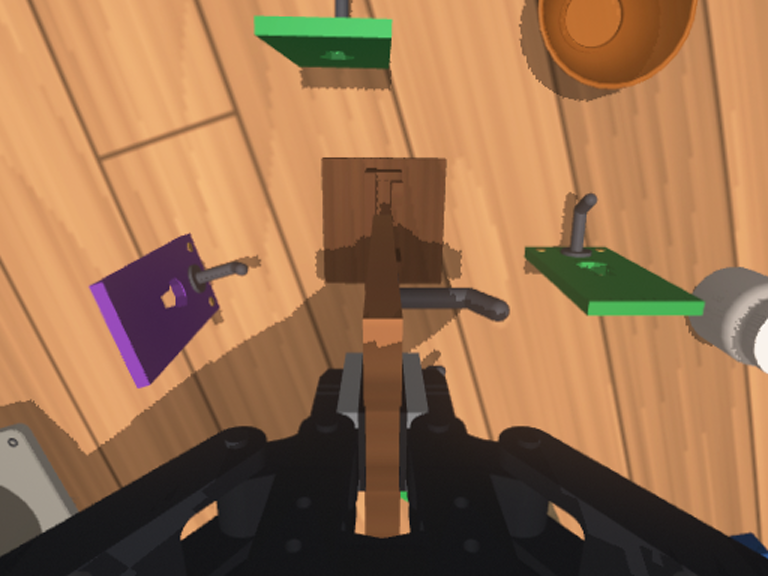

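The plate is held upright and centred in the jaws, with its near top edge at row 318 against 314 predicted. Next I go to a viewing pose in front and to the left of the panel.

```bash
python3 - <<'E'
from h import *
from go import go
o=bot.get_obs(); 
go(.635,-.10,.29,-.113)
q=dict(o); q['eef_pos']=[.635,-.10,.29]
yx=np.array([np.cos(-.113),np.sin(-.113),0]);tx=np.array([-yx[1],yx[0],0])
q['tool_rot']=R.from_matrix(np.c_[tx,yx,[0,0,-1]]).as_quat()
P=lambda x,y,z:np.array([.5537,-.1934,z])+yx*x+tx*y
print(proj('wrist',[P(.017,.009,.155),P(0,.09,.17),P(0,-.09,.17),P(-.02,.09,.17)],q).round())
E
```

```text
shift cm [-22.89  22.12   0.65] twist -0.184 tcp [0.4904 0.1836 0.2961] yaw -0.2971 down [ 0.0091  0.0032 -1.    ] F [2.4 1.4 2.8] w 0.0082 g 59.0 t 4.15
[[196. 276.]
 [166. 197.]
 [181. 374.]
 [142. 197.]]
```

Call:
send_rows --motion "1 -4 4 0.6 -0.09; 1 -8 8 0.6 -0.18; 1 -12 12 0.6 -0.18; 1 -15 16 0.6 -0.18; 1 -18.5 20 0.6 -0.18"

```text
clock: 4.65
eef_pos: [0.6136, -0.0348, 0.2808]
tool_rot: [0.747, 0.665, -0.001, -0.001]
ft_force: [0.5, 0.7, -2.2]
grip_width: 0.0083
grasp_force: 59.2
```

Call:
send_rows --motion "1 0 2 0 0; 1 0 2 0 0; 1 0 2 0 0; 1 0 2 0 0"

```text
clock: 5.05
eef_pos: [0.6322, -0.0346, 0.2816]
tool_rot: [0.747, 0.665, -0.001, -0.001]
ft_force: [-0.2, 0.2, -2.2]
grip_width: 0.0081
grasp_force: 59.7
```

```bash
python3 - <<'E'
from h import *
from go import go
im=snap('wrist','w3full.png')
print([(np.round(b['rect']).tolist(),round(b['conf'],2)) for b in boxes_of('wrist','panel')])
cv2.imwrite('pics/w3.png',cv2.resize(im[:,:,::-1],None,fx=1.5,fy=1.5,interpolation=cv2.INTER_CUBIC))
go(.64,-.06,.29,-.113)
E
```

```text
[([196.0, 252.0, 94.0, 82.0], 0.74)]
shift cm [-2.46  1.05 -0.75] twist -0.002 tcp [ 0.6324 -0.0344  0.2825] yaw -0.1155 down [-4.e-04  0.e+00 -1.e+00] F [-1.2 -0.7 -2.1] w 0.0083 g 59.7 t 5.15
```

View pics/w3.png

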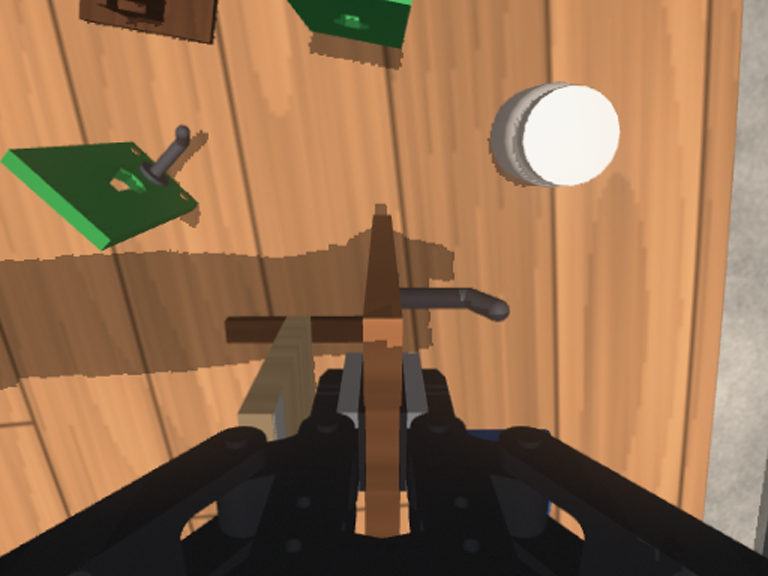

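The view shows only the panel's +y end, with the corner near (255,412) in the enlarged picture. The gripper hides the stud, so I move the other way, toward −y.

Call:
send_rows --motion "1 -5 0.5 -1 0; 1 -10 1 -1 0; 1 -14 1 -1 0; 1 -18.5 1 -1 0; 1 -18.5 1 -1 0"

```text
clock: 5.65
eef_pos: [0.6198, -0.2257, 0.2924]
tool_rot: [0.749, 0.662, -0.001, 0.001]
ft_force: [0.4, 0.5, -2.3]
grip_width: 0.0084
grasp_force: 59.6
```

Call:
send_rows --motion "1 0 0 0 0; 1 0 0 0 0"

```text
clock: 5.85
eef_pos: [0.6214, -0.219, 0.2928]
tool_rot: [0.747, 0.665, 0.0, 0.0]
ft_force: [-0.3, 0.7, -2.4]
grip_width: 0.0079
grasp_force: 59.7
```

```bash
python3 - <<'E'
from h import *
from go import go
im=snap('wrist')
cv2.imwrite('pics/w4.png',cv2.resize(im[40:280,100:300,::-1],None,fx=2.5,fy=2.5,interpolation=cv2.INTER_CUBIC))
go(.64,-.06,.29,-.113)
yx=np.array([np.cos(-.113),np.sin(-.113),0]);tx=np.array([-yx[1],yx[0],0])
P=lambda x,y,z:np.array([.5537,-.1934,z])+yx*x+tx*y
for a in((.017,.009,.155),(.017,.009,.164),(0,.09,.17),(0,-.09,.17),(-.02,.09,.17),(-.02,-.09,.17)): print(a,((proj('wrist',[P(*a)])[0]-[100,40])*2.5).round())
E
```

```text
shift cm [1.597e+01 1.000e-02 2.800e-01] twist -0.002 tcp [ 0.6216 -0.2187  0.2928] yaw -0.115 down [ 4.e-04  2.e-04 -1.e+00] F [ 0.5  0.2 -1.8] w 0.0082 g 59.7 t 5.9
(0.017, 0.009, 0.155) [221. 265.]
(0.017, 0.009, 0.164) [216. 270.]
(0, 0.09, 0.17) [137.  -4.]
(0, -0.09, 0.17) [181. 557.]
(-0.02, 0.09, 0.17) [68. -3.]
(-0.02, -0.09, 0.17) [124. 557.]
```

View pics/w4.png

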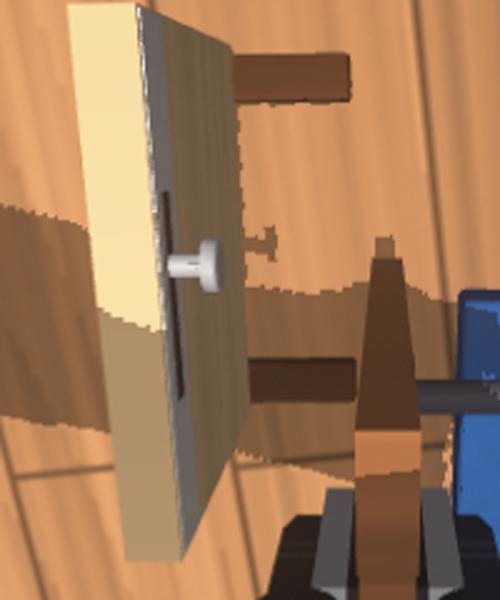

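The stud head is at about (219,266) in the crop, the panel's top front corners at (137,4) and (183,562), and the plate's near top edge at row 430, columns 355–421. I'll compute everything in the tool frame so camera bias cancels.

```bash
python3 - <<'E'
from h import *
o=bot.get_obs();Rm=R.from_quat(o['tool_rot']).as_matrix();e=np.array(o['eef_pos'])
def at(c,z):
    return Rm.T@(onplane('wrist',(100+c[0]/2.5,40+c[1]/2.5),(0,0,1),z,o)-e)*1000
print('stud head front',at((219,266),.155).round(1))
print('panel corners',at((137,4),.17).round(1),at((183,562),.17).round(1))
zt=e[2]+.0342
print('plate top near corners',at((355,430),zt).round(1),at((421,430),zt).round(1), e)
E
```

```text
stud head front [ 26.1 -54.1 137.8]
panel corners [105.  -70.8 122.8] [-74.7 -69.6 122.7]
plate top near corners [ 33.7  -3.1 -34.2] [ 33.7   5.8 -34.2] [ 0.62159478 -0.21866044  0.29278866]
```

Call:
send_rows --motion "1 2.74 0 3 -0.006; 1 2.74 0 6 -0.006; 1 2.74 0 8 -0.006; 1 2.74 0 9 -0.006; 1 2.74 0 9 -0.006"

```text
clock: 6.4
eef_pos: [0.624, -0.1915, 0.2009]
tool_rot: [0.745, 0.668, -0.001, -0.001]
ft_force: [-0.4, 1.0, -2.3]
grip_width: 0.0082
grasp_force: 59.6
```

Call:
send_rows --motion "1 0 -1 0 0; 1 0 -2 0 0; 1 0 -3 0 0; 1 0 -3 0 0; 1 0 -3 0 0"

```text
clock: 6.9
eef_pos: [0.5959, -0.1899, 0.204]
tool_rot: [0.745, 0.667, 0.001, 0.001]
ft_force: [0.3, 0.8, -2.5]
grip_width: 0.0082
grasp_force: 59.7
```

```bash
python3 - <<'E'
from h import *
from go import go
im=snap('wrist')
a=cv2.resize(im[120:320,130:330,::-1],None,fx=2,fy=2,interpolation=cv2.INTER_CUBIC)
b=cv2.resize(snap('side')[190:290,240:340,::-1],None,fx=4,fy=4,interpolation=cv2.INTER_CUBIC)
cv2.imwrite('pics/w5.png',np.hstack([a,b]))
t=np.array([.6216,-.2187])
go(.6,-.19,.2028,-.108)
E
```

```text
shift cm [0.03 0.42 0.04] twist -0.003 tcp [ 0.5958 -0.1898  0.2032] yaw -0.1107 down [ 2.e-03 -6.e-04 -1.e+00] F [ 0.5 -0.5 -1.4] w 0.0083 g 59.7 t 7.0
```

View pics/w5.png

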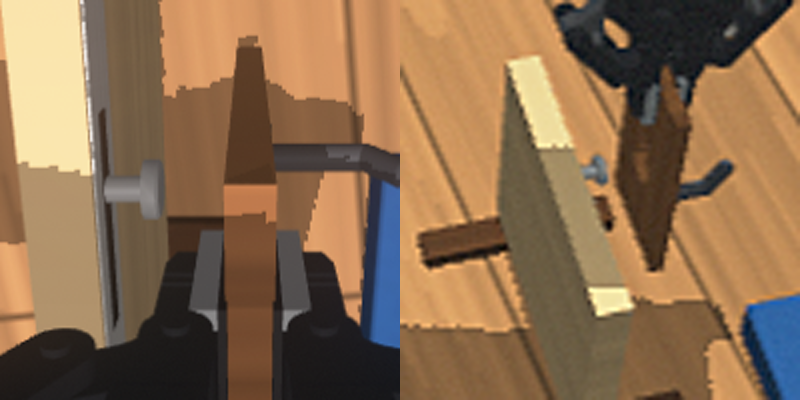

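The stud head spans rows 159–219 in the left crop, with its front at column 163. The side view shows the plate upright in front of the stud.

```bash
python3 - <<'E'
from h import *
o=bot.get_obs();Rm=R.from_quat(o['tool_rot']).as_matrix();e=np.array(o['eef_pos'])
at=lambda c,z:Rm.T@(onplane('wrist',(130+c[0]/2,120+c[1]/2),(0,0,1),z,o)-e)*1000
print(e,at((163,189),.155).round(1),at((156,159),.155).round(1),at((156,219),.155).round(1))
print(at((223,184),e[2]+.0342).round(1),at((277,184),e[2]+.0342).round(1))
print(at((83,0),.17).round(1),at((118,330),.17).round(1))
E
```

```text
[ 0.59579885 -0.18983087  0.20321544] [  1.  -24.5  48.2] [ 10.3 -26.2  48.2] [ -8.7 -26.9  48.2]
[ 33.8  -3.3 -34.2] [ 33.7   5.8 -34.2]
[ 57.7 -40.8  33.1] [-37.5 -37.4  33.2]
```

Call:
send_rows --motion "1 0.2 0 0 0; 1 0.2 -0.8 0 0; 1 0.2 -1.6 0 0; 1 0.2 -1.6 0 0; 1 0.2 -1.6 0 0"

```text
clock: 7.5
eef_pos: [0.5789, -0.186, 0.2025]
tool_rot: [0.745, 0.667, 0.0, 0.0]
ft_force: [-0.4, 0.4, -2.7]
grip_width: 0.0081
grasp_force: 59.6
```

Call:
send_rows --motion "1 0 -0.2 0 0; 1 0 -0.4 0 0; 1 0 -0.6 0 0; 1 0 -0.6 0 0; 1 0 -0.6 0 0"

```text
clock: 8.0
eef_pos: [0.5732, -0.1853, 0.2023]
tool_rot: [0.745, 0.667, 0.0, 0.0]
ft_force: [0.4, 0.1, -1.9]
grip_width: 0.0084
grasp_force: 59.7
```

```bash
python3 - <<'E'
from h import *
from go import go
im=snap('wrist')
a=cv2.resize(im[120:320,130:330,::-1],None,fx=2,fy=2,interpolation=cv2.INTER_CUBIC)
b=cv2.resize(snap('side')[190:290,240:340,::-1],None,fx=4,fy=4,interpolation=cv2.INTER_CUBIC)
cv2.imwrite('pics/w6.png',np.hstack([a,b]))
go(.6,-.19,.2028,-.108)
E
```

```text
shift cm [-0.16  2.71 -0.05] twist -0.003 tcp [ 0.5733 -0.1854  0.2023] yaw -0.111 down [ 1.e-04 -0.e+00 -1.e+00] F [-0.3 -0.6 -1.7] w 0.0085 g 59.7 t 8.1
```

Call:
send_rows --motion "1 0 -0.1 0 0; 1 0 -0.2 0 0; 1 0 -0.3 0 0; 1 0 -0.3 0 0"

```text
clock: 8.5
eef_pos: [0.5701, -0.185, 0.2023]
tool_rot: [0.745, 0.667, -0.0, -0.0]
ft_force: [0.5, -0.1, -1.9]
grip_width: 0.0081
grasp_force: 59.7
```

Call:
send_rows --motion "1 0 -0.1 0 0; 1 0 -0.2 0 0; 1 0 -0.3 0 0; 1 0 -0.3 0 0"

```text
clock: 8.9
eef_pos: [0.5671, -0.1847, 0.2024]
tool_rot: [0.745, 0.667, -0.0, -0.0]
ft_force: [-0.7, -0.8, -2.8]
grip_width: 0.0083
grasp_force: 59.7
```

Call:
send_rows --motion "1 0 -0.1 0 0; 1 0 -0.2 0 0; 1 0 -0.2 0 0"

```text
clock: 9.2
eef_pos: [0.5651, -0.1844, 0.2023]
tool_rot: [0.745, 0.667, -0.0, -0.0]
ft_force: [0.1, -0.3, -3.2]
grip_width: 0.0084
grasp_force: 59.7
```

Call:
send_rows --motion "1 0 -0.1 0 0; 1 0 -0.2 0 0; 1 0 -0.3 0 0; 1 0 -0.3 0 0"

```text
clock: 9.6
eef_pos: [0.5621, -0.1841, 0.2023]
tool_rot: [0.745, 0.667, -0.0, -0.0]
ft_force: [0.3, -0.4, -2.3]
grip_width: 0.0078
grasp_force: 59.7
```

Call:
send_rows --motion "1 0 -0.05 0 0; 1 0 -0.1 0 0; 1 0 -0.1 0 0"

```text
clock: 9.9
eef_pos: [0.5612, -0.184, 0.2023]
tool_rot: [0.745, 0.667, -0.0, -0.0]
ft_force: [-0.0, 0.1, -3.5]
grip_width: 0.0078
grasp_force: 59.7
```

Call:
send_rows --motion "1 0 -0.05 0 0; 1 0 -0.1 0 0; 1 0 -0.1 0 0"

```text
clock: 10.2
eef_pos: [0.5602, -0.1839, 0.2023]
tool_rot: [0.745, 0.667, -0.0, -0.0]
ft_force: [0.5, 0.5, -3.2]
grip_width: 0.0081
grasp_force: 59.7
```

Call:
send_rows --motion "1 0 -0.05 0 0; 1 0 -0.05 0 0; 1 0 -0.05 0 0"

```text
clock: 10.5
eef_pos: [0.5598, -0.1839, 0.2023]
tool_rot: [0.745, 0.667, -0.0, 0.0]
ft_force: [-0.4, -0.4, -2.2]
grip_width: 0.0081
grasp_force: 59.7
```

Call:
send_rows --motion "1 0 -0.05 0 0; 1 0 -0.05 0 0; 1 0 -0.05 0 0"

```text
clock: 10.8
eef_pos: [0.5593, -0.1838, 0.2023]
tool_rot: [0.745, 0.667, 0.0, 0.0]
ft_force: [0.0, -0.0, -2.3]
grip_width: 0.0087
grasp_force: 59.7
```

Call:
send_rows --motion "1 0 -0.05 0 0; 1 0 -0.05 0 0; 1 0 -0.05 0 0"

```text
clock: 11.1
eef_pos: [0.5588, -0.1837, 0.2023]
tool_rot: [0.745, 0.667, 0.0, 0.0]
ft_force: [-0.3, -1.1, -2.6]
grip_width: 0.0079
grasp_force: 59.7
```

Call:
send_rows --motion "1 0 -0.05 0 0; 1 0 -0.05 0 0; 1 0 -0.05 0 0"

```text
clock: 11.4
eef_pos: [0.5583, -0.1837, 0.2023]
tool_rot: [0.745, 0.667, 0.0, 0.0]
ft_force: [0.3, 0.9, -3.1]
grip_width: 0.0082
grasp_force: 59.7
```

Call:
send_rows --motion "1 0 -0.05 0 0; 1 0 -0.05 0 0; 1 0 -0.05 0 0"

```text
clock: 11.7
eef_pos: [0.5578, -0.1836, 0.2023]
tool_rot: [0.745, 0.667, 0.0, 0.0]
ft_force: [-0.4, 0.3, -1.8]
grip_width: 0.0081
grasp_force: 59.7
```

Call:
send_rows --motion "1 0 -0.05 0 0; 1 0 -0.05 0 0; 1 0 -0.05 0 0"

```text
clock: 12.0
eef_pos: [0.5576, -0.1836, 0.2024]
tool_rot: [0.745, 0.667, 0.0, 0.0]
ft_force: [1.6, -0.5, -1.5]
grip_width: 0.0083
grasp_force: 59.5
```

Contact is light (1.6 N) at the expected depth. I back off slightly and slide down.

Call:
send_rows --motion "1 0 0.07 0 0; 1 0 0.07 0.3 0; 1 0 0.07 0.6 0; 1 0 0.07 0.8 0; 1 0 0.07 0.8 0"

```text
clock: 12.5
eef_pos: [0.5578, -0.1836, 0.1938]
tool_rot: [0.745, 0.667, -0.0, -0.0]
ft_force: [-0.2, -0.4, -2.1]
grip_width: 0.008
grasp_force: 59.6
```

Call:
send_rows --motion "1 0 0 0.2 0; 1 0 0 0.4 0; 1 0 0 0.6 0; 1 0 0 0.6 0"

```text
clock: 12.9
eef_pos: [0.5579, -0.1836, 0.1879]
tool_rot: [0.745, 0.667, -0.0, -0.0]
ft_force: [-1.0, 0.7, -1.8]
grip_width: 0.0079
grasp_force: 59.7
```

Call:
send_rows --motion "1 0 0 0.2 0; 1 0 0 0.4 0; 1 0 0 0.5 0; 1 0 0 0.5 0"

```text
clock: 13.3
eef_pos: [0.5579, -0.1836, 0.1831]
tool_rot: [0.745, 0.667, -0.0, -0.0]
ft_force: [-0.4, -0.3, -2.3]
grip_width: 0.0082
grasp_force: 59.7
```

Call:
send_rows --motion "1 0 0 0.08 0; 1 0 0 0.15 0; 1 0 0 0.15 0"

```text
clock: 13.6
eef_pos: [0.5579, -0.1836, 0.1817]
tool_rot: [0.745, 0.667, -0.0, -0.0]
ft_force: [-0.1, -1.1, -2.3]
grip_width: 0.0083
grasp_force: 59.7
```

Call:
send_rows --motion "1 0 0 0.05 0; 1 0 0 0.05 0; 1 0 0 0.05 0"

```text
clock: 13.9
eef_pos: [0.558, -0.1836, 0.1813]
tool_rot: [0.745, 0.667, -0.0, 0.0]
ft_force: [0.3, 0.5, -2.9]
grip_width: 0.0079
grasp_force: 59.7
```

Call:
send_rows --motion "1 0 0 0.05 0; 1 0 0 0.05 0; 1 0 0 0.05 0"

```text
clock: 14.2
eef_pos: [0.558, -0.1837, 0.1809]
tool_rot: [0.745, 0.667, 0.0, 0.0]
ft_force: [-0.1, -0.5, -2.0]
grip_width: 0.008
grasp_force: 59.8
```

Call:
send_rows --motion "1 0 0 0.05 0; 1 0 0 0.05 0; 1 0 0 0.05 0"

```text
clock: 14.5
eef_pos: [0.5581, -0.1837, 0.1808]
tool_rot: [0.745, 0.667, 0.0, 0.0]
ft_force: [-0.7, 0.6, 1.1]
grip_width: 0.0081
grasp_force: 60.2
```

Call:
send_rows --motion "1 0 0 0.05 0; 1 0 0 0.05 0; 1 0 0 0.05 0"

```text
clock: 14.8
eef_pos: [0.5582, -0.1837, 0.1806]
tool_rot: [0.745, 0.667, 0.0, 0.0]
ft_force: [-1.2, 0.7, 5.5]
grip_width: 0.0082
grasp_force: 60.9
```

The plate is seated: Fz rose to +5.5 N after about 22 mm of travel. I ease it to flush and release.

Call:
send_rows --motion "1 0 -0.05 -0.04 0; 1 0 -0.05 -0.04 0; 0.8 0 -0.05 -0.04 0; 0.6 0 -0.05 -0.04 0; 0.4 0 -0.05 -0.04 0"

```text
clock: 15.3
eef_pos: [0.557, -0.1835, 0.1794]
tool_rot: [0.745, 0.667, -0.0, -0.001]
ft_force: [-0.5, 0.1, -0.7]
grip_width: 0.0254
grasp_force: 0.0
```

Call:
send_rows --motion "0.3 0 0 0 0; 0.3 0 0 0 0; 0.3 0 0 0 0; 0.3 0 0 0 0"

```text
clock: 15.7
eef_pos: [0.5574, -0.1836, 0.1801]
tool_rot: [0.745, 0.667, -0.0, -0.0]
ft_force: [0.4, -0.8, 0.2]
grip_width: 0.0299
grasp_force: 0.0
```

```bash
python3 go.py .5581 -.1837 .24 -.11
```

```text
shift cm [-0.01  0.07 -5.99] twist -0.001 tcp [ 0.5574 -0.1836  0.1801] yaw -0.111 down [-2.e-04  0.e+00 -1.e+00] F [ 0.4 -0.8  0.2] w 0.0299 g 0.0 t 15.7
```

Call:
send_rows --motion "0.3 0 0 -1 0; 0.3 0 0 -3 0; 0.3 0 0 -6 0; 0.3 0 0 -10 0; 0.3 0 0 -12 0"

```text
clock: 16.2
eef_pos: [0.5584, -0.1839, 0.3049]
tool_rot: [0.745, 0.667, 0.001, 0.003]
ft_force: [0.1, 0.0, 0.6]
grip_width: 0.0296
grasp_force: 0.0
```

Call:
send_rows --motion "0.3 5 0 0 0; 0.3 10 0 0 0; 0.3 15 0 0 0; 0.3 15 0 0 0; 0.3 15 0 0 0"

```text
clock: 16.7
eef_pos: [0.5743, -0.0332, 0.301]
tool_rot: [0.744, 0.668, 0.0, 0.0]
ft_force: [-0.6, -0.7, 0.6]
grip_width: 0.0299
grasp_force: 0.0
```

```bash
python3 - <<'E'
from h import *
g=lambda im,x,y,w,h,s:cv2.resize(im[y:y+h,x:x+w,::-1],None,fx=s,fy=s,interpolation=cv2.INTER_CUBIC)
A=g(snap('scene'),140,95,100,120,4);B=g(snap('side'),240,175,100,120,4)
cv2.imwrite('pics/f.png',np.hstack([A,B]))
yx=np.array([np.cos(-.11),np.sin(-.11),0]);tx=np.array([-yx[1],yx[0],0])
P=lambda x,y,z:np.array([.5537,-.1934,z])+yx*x+tx*y
for cam,of in(('scene',(140,95)),('side',(240,175))):
  for a in((.0,-.025,.215),(0,.045,.215),(.009,-.025,.215),(.009,.045,.215),(.009,-.025,.07),(.009,.045,.07)): print(cam,a,((proj(cam,[P(*a)])[0]-of)*4).round())
E
```

```text
scene (0.0, -0.025, 0.215) [ 94. 117.]
scene (0, 0.045, 0.215) [176. 179.]
scene (0.009, -0.025, 0.215) [ 83. 126.]
scene (0.009, 0.045, 0.215) [165. 188.]
scene (0.009, -0.025, 0.07) [116. 270.]
scene (0.009, 0.045, 0.07) [191. 329.]
side (0.0, -0.025, 0.215) [203. 217.]
side (0, 0.045, 0.215) [165. 119.]
side (0.009, -0.025, 0.215) [219. 213.]
side (0.009, 0.045, 0.215) [181. 116.]
side (0.009, -0.025, 0.07) [197. 354.]
side (0.009, 0.045, 0.07) [163. 261.]
```

View pics/f.png

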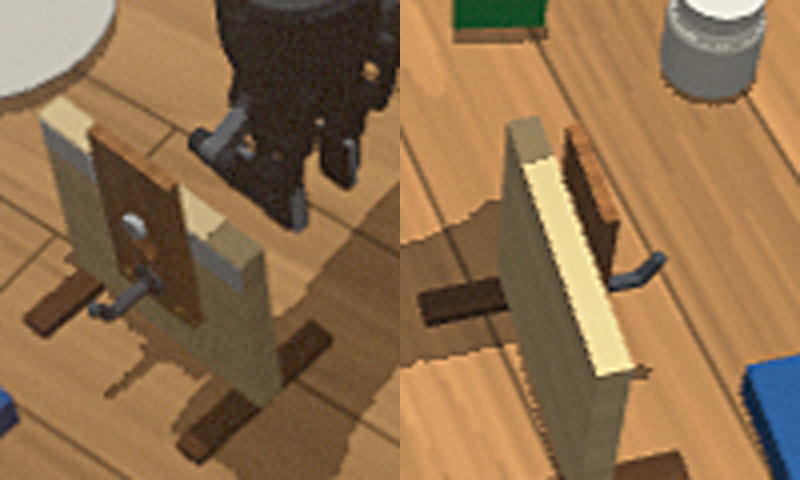

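The plate hangs upright and flat on the panel. The stud head shows through it at (134,226), the hook points outward, and the gripper is clear.

```bash
python3 -c "
from workcell import workorder
print(workorder.job_done())"
```

```text
the job is handed in; nothing more can be done
None
```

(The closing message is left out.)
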